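# Demould a cast sign tab onto the drying board

### The job

Swing the steel retaining bar off the cast sign tab in the mould, lift the tab out and lay it flat, face up, on the white outline painted on the black drying board, square to the outline and pointing the same way. Set it down gently: it must not be dropped, and the three tabs already on the board must stay where they are.

Things in the scene. Friction and masses are not known exactly. Their poses are not given: they have to be found in the camera images.
- mould: Fixed open mould: plywood base 190x130x12 mm (x -85 to +105), grey walls on it up to 30 mm above the bench, arrow-shaped cavity 2.5 mm larger all round than the casting. Origin on the bench under the casting's rectangle; x towards the cavity's point, z up. Mid both long sides (x -25 to +25 mm) the walls are left out down to the base and out to the mould's edge: slots for fingers.
- casting: Loose brown cast tab, ochre panel on its face, 0.2 kg: rectangle 90 long x 50 wide x 22 mm thick plus a point 25 mm long at one end. Origin: centre of the underside of the rectangle (x -45 to +45, y -25 to +25 mm); x towards its point, z up out of its face. Starts loose in the cavity, underside 12 mm, face 34 mm above the bench, held in only by the bar.
- casting_point (a point): tip of the casting's point, at half its thickness: 70 mm from the casting's origin along its x
- bar (a joint): Flat steel bar 16 mm wide, 8 thick, on a vertical pivot; lies across the casting's square end, top 43.5 mm above the bench. 0 rad: points from the pivot along mould -y; grows to 1.75 as it swings clockwise seen from above, free end towards mould -x; at pi/2 points along mould -x. Off the casting from 0.85. Starts 0 to 0.2; light friction (0.6 N at the peg), stays where left.
- pivot (a point): the bar's pivot axis, at mould x = -37, y = +45 mm, 61.5 mm above the bench
- peg (a point): grip point of the red upright peg at the bar's free end, 90 mm from the pivot: round, 18 mm diameter, its foot 43.5 mm and its top 79.5 mm above the bench; this point is on its axis, 61.5 mm above the bench
- board: fixed black drying board 300 x 240 x 18 mm, origin under its centre, z up. It holds four places, two by two, 135 mm apart along its x and 110 mm apart along its y, all pointing along its x: three taken by tabs and one empty with a white outline
- outline: the white painted outline, of the shape of a tab, on the one empty place of the drying board; flat, nothing to touch. Origin on the board's top (18 mm above the bench) at the centre of the outline's rectangular part, where the casting's origin belongs; x towards the outline's point, z up
- tab1: a finished tab of the same size and shape as the casting, lying loose on the drying board, not to be disturbed; origin at the centre of the underside of its rectangular part, x towards its point, z up
- tab2: a finished tab of the same size and shape as the casting, lying loose on the drying board, not to be disturbed; origin at the centre of the underside of its rectangular part, x towards its point, z up
- tab3: a finished tab of the same size and shape as the casting, lying loose on the drying board, not to be disturbed; origin at the centre of the underside of its rectangular part, x towards its point, z up
There are look-alikes about, which are no part of the job. Leave any blue or yellow look-alike of the casting alone.

How it is judged:
On the way, in this order (a step that is already met when the one before it is completed fails the run):
1. the retaining bar is swung off the casting (value of joint bar above 0.7 rad), for 0.1 s.
2. the casting is held in the gripper, lifted clear of the mould (z of casting in the frame of mould above 0.04 m and contact force between the fingers and casting above 0.5 N), for 0.2 s.
At the end, for the whole second after the job is handed in: The casting lies at rest, flat and face up on the drying board, its origin within 12 mm of the outline's, turned no more than 0.16 rad from it and pointing the same way (horizontal distance between casting and outline below 0.012 m and z of casting in the frame of outline below 0.004 m and angle between casting's own z axis and vertical below 0.08 rad and angle between the x axis of casting and the x axis of outline, either way round below 0.16 rad and x of casting_point in the frame of outline above 0.04 m and linear speed of casting below 0.02 m/s and contact force between casting and board above 0.5 N); the robot touches nothing.
It fails at once if the casting falls, thrown or dropped from more than about 6 mm (faster than 0.35 m/s with no finger on it) (contact force between the fingers and casting below 0.01 N and linear speed of casting above 0.35 m/s).
It fails at once if finished tab1 is shifted more than 12 mm (distance of tab1 from where it was at the start of the episode above 0.012 m).
It fails at once if finished tab2 is shifted more than 12 mm (distance of tab2 from where it was at the start of the episode above 0.012 m).
It fails at once if finished tab3 is shifted more than 12 mm (distance of tab3 from where it was at the start of the episode above 0.012 m).
It also fails if it takes over 50 s, if anything falls off the work surface, if the arm or the gripper's body presses on something with over 40 N, if the wrist force passes 120 N, or if a joint passes its speed limit or range.

### The arm

A 6-joint arm with a two-finger parallel gripper is mounted at the origin on the work surface. World frame = base frame: x ahead of the robot, y to its left, z up, the work surface at z = 0. Lengths are in m, angles in rad, forces in N, time in s.
With the tool pointing down it reaches from about 0.325 to 0.875 m from the base axis. Payload 4.4 kg.
Tool frame: the origin (TCP) lies at the very end of the fingers, on their centre line; the grasp point (between the pads) lies 19 mm behind it; z points along the fingers, y is the line along which they close (so a half turn about z gives the same grasp; the last joint's range is limited). The gripper opens to 85 mm and grips with 20 to 120 N. Pads are 22 mm wide; open, the fingers measure 114 mm over their backs; the gripper's body (76 mm by 85 mm) begins 54 mm behind the grasp point. The pads swing forward as they close: fully open they stand 13 mm farther back than shut.
Start: joints at [0.999, 0.207, 1.542, -0, 1.393, -0.15], TCP at [0.235, 0.525, 0.231] pointing down, gripper open.
Joint ranges: [-2.73, 2.73], [-0.86, 2.22], [0.23, 2.46], [-1.11, 4.25], [0.08, 2.63], [-2.82, 2.82]. Speed limits (rad/s): [2.79, 2.79, 3.14, 3.14, 3.14, 3.14].

### API

Orientations are given as a rotation vector (axis times angle).
In Python, from bench import get_obs, capture, hand_in, search_frame gives the robot as it stands.
- The arm moves only by the shell command python3 -m creep 'ROWS'. ROWS is JSON, a list of rows, each a list of 7 numbers: the shift along the tool's x, y, z scaled (see below), then the turn, a rotation vector about the tool's x, y, z scaled (see below), then the opening, from -1 (shut) to 1 (fully open). A call has 1 to 10 rows; each row shifts and turns the commanded pose from where the row before left it, along the tool's axes as they then stand; what a row does not reach is not made up. The controller multiplies each number of a shift by 200 mm and each number of a turn by 90 degrees. A row lasts 1/10 s, in which the tool goes at most 50 mm and 8.59 degrees, less where a joint would pass 70% of its speed; a pose out of reach is approached as far as the arm can. A call with a number of a shift or a turn outside -1 to 1 is refused whole. A call with a gripper value outside its range is refused whole. The fingers move at their own pace and stop on an object; the grip force is fixed at half the most. Time passes only in rows, so rows that do not move let the fingers close. It gives the time, the measured TCP pose, the force, the opening and the grip force at its end, in the units of the state.
- get_obs(): the state, without advancing time (a new reading comes with each control period).
- capture(name): name is "side" or "top" or "wrist"; returns a dict with "color" (420x560x3 uint8, red, green, blue), "mtx" (3x3 intrinsics, pixels), "extrinsics" (4x4, takes a point from world to camera coordinates). Camera axes: x right, y up, looking along -z (the intrinsics and any distortion apply to the point x, -y, -z); pixel columns grow to the right and rows downward; lengths in m; the calibration is good to about 2 mm. A picture is of the moment at which its call begins. There is no depth.
- hand_in(): hands the job in; it is judged then, once.
Trained networks look in a picture, given as the dict that the camera call returned (one of the last four; its "shot" number tells which), for a name from the list of things; names that differ only in an ending like _2 or _b are one class to them, and where a whole thing is asked for, a point or a joint stands for the part that bears it (a point fixed in the world has none). Each returns a list of dicts, best first, with "p" (0 to 1); they miss things now and then, are a little off and sometimes report something else, mostly with a low value. They report only what shows in the picture. A call takes as long as a camera call. They do not tell look-alikes from the thing itself.
- search_frame(picture, thing): "location" ([column, row] in pixels, amid what is visible of it).
The state is a dict: "time": time; "joint_pos": joint angles; "qd": joint speeds; "effort": joint torques, N m; "tcp_pos": TCP position; "ee_rot": TCP orientation; "ft_force": force on the tool from outside, world axes, zero at the start; "ft_torque": the same for the moment, N m; "gripper_width": opening from 0.0 (shut) to 1.0 (fully open); "finger_force": force on a finger pad.
Only numpy, scipy, OpenCV 4.12 (cv2) and the standard library are available. Lean on these libraries where they do the work, as an engineer would, in place of code of your own. Each camera call takes 0.05 s, during which the arm holds its last target. There are 200 camera calls.

## Working session

There is one attempt and no reset: what is moved stays moved. The work goes in short steps, Python scripts to look and compute and a shell command to move; the robot and the scene stay as the last step left them, time stands still between calls to the robot, and variables do not carry over. Pictures are saved under pics/ and viewed, at most 10 in all, crops included, and the job is handed in when it is done.

```bash
mkdir -p pics; ls
python3 - <<'E'
from bench import *
import cv2
o=get_obs();print({k:o[k] for k in('time','tcp_pos','ee_rot','gripper_width')})
for n in('top','side'):
    c=capture(n);cv2.imwrite(f'pics/{n}0.png',c['color'][:,:,::-1])
    print(n,c['mtx'].tolist(),c['extrinsics'].round(4).tolist(),[k for k in c])
    for t in('mould','casting','casting_point','bar','pivot','peg','board','outline','tab1'):
        try: print(t,[(d['location'],round(d['p'],2)) for d in search_frame(c,t)][:6])
        except Exception as e: print(t,e)
E
```

```text
pics
{'time': 0.0, 'tcp_pos': array([0.2350111 , 0.52394488, 0.23011053]), 'ee_rot': array([-0.65743974, -3.07121231,  0.00339049]), 'gripper_width': 1.0015250924112729}
top [[381.72371861473573, 0.0, 278.94005945665776], [0.0, 381.72371861473573, 212.97657020213936], [0.0, 0.0, 1.0]] [[0.0137, -0.9999, 0.0055, -0.0715], [0.9953, 0.0141, 0.0961, -0.4922], [-0.0962, 0.0042, 0.9954, -0.7318], [0.0, 0.0, 0.0, 1.0]] ['color', 'mtx', 'extrinsics', 'shot']
mould [([333.8, 194.1], 0.74)]
casting [([433.0, 185.5], 0.83), ([382.9, 312.2], 0.62), ([343.6, 191.5], 0.58)]
casting_point [([380.6, 315.0], 0.98), ([432.1, 185.8], 0.95), ([343.0, 190.5], 0.65)]
bar [([355.0, 216.3], 0.64)]
pivot [([357.1, 217.2], 0.84)]
peg [([353.5, 214.6], 0.72)]
board [([145.5, 193.0], 0.72)]
outline [([180.7, 195.4], 0.64)]
tab1 [([157.2, 241.1], 0.97), ([99.8, 227.8], 0.66), ([116.4, 159.1], 0.65)]
side [[430.606522789434, 0.0, 278.60380621895985], [0.0, 430.606522789434, 205.41258929316984], [0.0, 0.0, 1.0]] [[-0.9898, -0.1414, -0.0168, 0.4514], [0.1002, -0.7754, 0.6234, -0.1091], [-0.1012, 0.6154, 0.7817, -0.9613], [0.0, 0.0, 0.0, 1.0]] ['color', 'mtx', 'extrinsics', 'shot']
mould [([261.9, 173.0], 0.86)]
casting [([350.2, 155.6], 0.86), ([261.8, 117.9], 0.73), ([257.0, 161.2], 0.57)]
casting_point [([348.8, 152.6], 0.8), ([255.5, 156.8], 0.58), ([264.4, 117.2], 0.55)]
bar [([278.4, 150.8], 0.63)]
pivot [([277.5, 148.3], 0.66)]
peg [([275.9, 150.4], 0.81)]
board [([228.1, 316.1], 0.87)]
outline [([217.8, 268.5], 0.91), ([279.6, 149.5], 0.67)]
tab1 [([189.9, 325.4], 0.93), ([274.7, 295.8], 0.81), ([255.8, 345.2], 0.63)]
```

Run:
```python
import cv2
a=cv2.imread('pics/top0.png')[110:340,60:460]
cv2.imwrite('pics/top0c.png',cv2.resize(a,None,fx=2,fy=2,interpolation=2))
```

```text
(no output)
```

View pics/top0c.png

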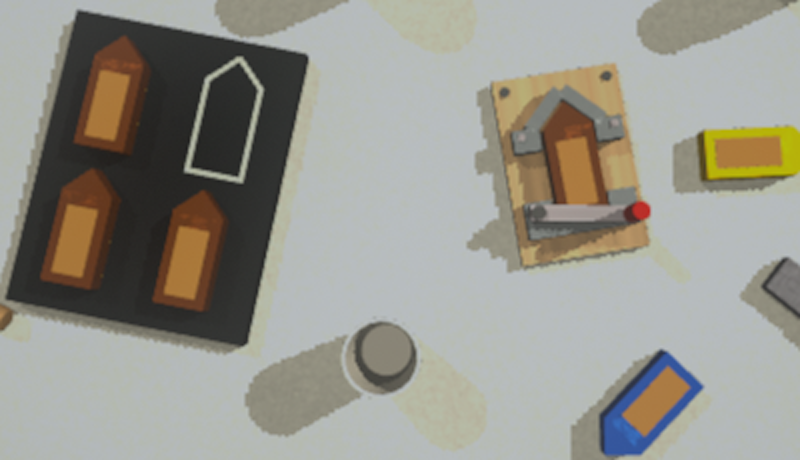

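View pics/side0.png

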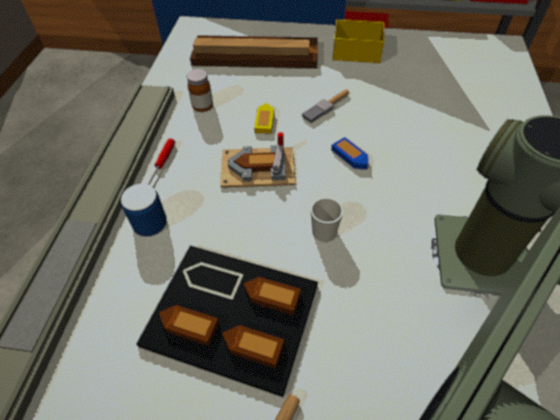

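Top view: the mould is on the right with its point up (+x) and the red peg at about crop (640,211). The board is on the left, its empty outline at upper right around crop (225,120). The yellow and blue look-alikes and a cup at (385,350) are nearby.

```bash
cat > h.py <<'E'
import numpy as np, cv2
from scipy.optimize import least_squares
def proj(c,P):
    E=c['extrinsics'];q=np.c_[P,np.ones(len(P))]@E.T
    q=np.c_[q[:,0],-q[:,1],-q[:,2]]@c['mtx'].T
    return q[:,:2]/q[:,2:]
def ray(c,px,z):
    E=c['extrinsics'];R=E[:3,:3];o=-R.T@E[:3,3]
    d=np.linalg.inv(c['mtx'])@[px[0],px[1],1];d=R.T@[d[0],-d[1],-d[2]]
    return o+d*(z-o[2])/d[2]
def place(M,p):
    x,y,a=p;ca,sa=np.cos(a),np.sin(a);M=np.asarray(M,float)
    return np.c_[x+ca*M[:,0]-sa*M[:,1],y+sa*M[:,0]+ca*M[:,1],M[:,2]]
def fit(obs,p0):  # obs: list of (cam,model pts m,pixels)
    f=lambda p:np.concatenate([(proj(c,place(M,p))-np.array(px)).ravel() for c,M,px in obs])
    r=least_squares(f,p0,loss='soft_l1');return r.x,f(r.x).reshape(-1,2).round(1)
E
python3 - <<'E'
from h import *
from bench import *
t=capture('top');s=capture('side')
cr=lambda L:[(60+(u-.5)/2,110+(v-.5)/2) for u,v in L]
out=np.array([[-45,25,18],[-45,-25,18],[45,-25,18],[70,0,18],[45,25,18]])/1e3
mo=np.array([[-85,65,12],[-85,-65,12],[105,-65,12],[105,65,12]])/1e3
bo=np.array([[150,120,18],[150,-120,18],[-150,-120,18],[-150,120,18]])/1e3
to=cr([(185,172),(243,182),(264,88),(239,57),(205,78)])
so=[(236,298),(243,274)]
so=[(236,298),(242,275),(204,263),(184,274),(197,288)]
tm=cr([(524,268),(648,242),(615,64),(490,82)])
sm=[(296,182),(293,147),(221,149),(221,184)]
tb=cr([(78,10),(308,55),(246,346),(8,298)])
sb=[(141,343),(190,247),(318,287),(283,385)]
for n,M,a,b,p0 in(('out',out,to,so,(.5,.1,0)),('mould',mo,tm,sm,(.5,-.2,0)),('board',bo,tb,sb,(.5,.2,0))):
    for o in([(t,M,a)],[(s,M,b)],[(t,M,a),(s,M,b)]):
        p,r=fit(o,p0);print(n,p.round(4),abs(r).max())
    if n=='mould':m=p
    else: print('outline-in-board check',)
print('peg top',ray(t,cr([(640,211)])[0],.0795),'piv',place([[-.037,.045,.0615]],m))
for b in(0,.1,.2):
    print(b,place([[-.037-.09*np.sin(b),.045-.09*np.cos(b),.0795]],m), proj(t,place([[-.037-.09*np.sin(b),.045-.09*np.cos(b),.0795]],m)),proj(s,place([[-.037-.09*np.sin(b),.045-.09*np.cos(b),.0795]],m)))
E
```

```text
out [ 0.5702  0.1509 -0.151 ] 3.6
out [ 0.5609  0.1528 -0.1074] 4.2
out [ 0.5653  0.1517 -0.1334] 4.1
outline-in-board check
mould [ 0.5304 -0.1984  0.1815] 1.5
mould [ 0.5289 -0.2003  0.1793] 1.8
mould [ 0.5298 -0.1988  0.1818] 1.8
board [ 0.522   0.2137 -0.1766] 1.0
board [ 0.5218  0.2138 -0.1797] 9.4
board [ 0.5219  0.2136 -0.1777] 9.1
outline-in-board check
peg top [ 0.48620407 -0.24938576  0.0795    ] piv [[ 0.48526778 -0.1612655   0.0615    ]]
0 [[ 0.50153952 -0.24978234  0.0795    ]] [[379.867459   206.94818148]] [[274.31208218 133.46075081]]
0.1 [[ 0.49262129 -0.25096458  0.0795    ]] [[380.56754302 211.78267758]] [[277.82136432 133.44020948]]
0.2 [[ 0.48362959 -0.25125059  0.0795    ]] [[380.78184091 216.6619681 ]] [[281.31205522 133.65742692]]
```

```bash
cat >> h.py <<'E'
from scipy.spatial.transform import Rotation as Ro
def goal(o,p,yaw):
    """yaw: world angle of tool y (mod pi). Turn needed (units, tool axes; z turn by itself) and shift in current and turned tool axes (units)"""
    R=Ro.from_rotvec(o['ee_rot']).as_matrix();best=None
    for k in(-1,0,1,2):
        a=yaw+k*np.pi;y=np.array([np.cos(a),np.sin(a),0]);z=np.array([0,0,-1.]);T=np.c_[np.cross(y,z),y,z]
        v=Ro.from_matrix(R.T@T).as_rotvec()
        if best is None or np.linalg.norm(v)<np.linalg.norm(best[0]):best=(v,T)
    v,T=best;d=np.array(p)-o['tcp_pos']
    print('t',round(o['time'],2),'tcp',o['tcp_pos'].round(4),'turn',(v/(np.pi/2)).round(4),'shift now-axes',(R.T@d/.2).round(4),'turned-axes',(T.T@d/.2).round(4),'| q6',o['joint_pos'][5].round(3))
E
python3 - <<'E'
from h import *
from bench import *
o=get_obs()
goal(o,[.45,-.2,.25],.1815+np.pi/2)
E
```

```text
t 1.1 tcp [0.2354 0.5246 0.2313] turn [ 0.      0.     -0.3841] shift now-axes [-2.4622 -2.8662 -0.0937] turned-axes [-0.4012 -3.7572 -0.0935] | q6 -0.15
```

```bash
python3 -m creep '[[-0.15,-0.18,-0.006,0,0,0,1],[-0.15,-0.18,-0.006,0,0,0,1],[-0.15,-0.18,-0.006,0,0,0,1],[-0.15,-0.18,-0.006,0,0,0,1],[-0.15,-0.18,-0.006,0,0,0,1],[-0.15,-0.18,-0.006,0,0,0,1],[-0.15,-0.18,-0.006,0,0,0,1],[-0.15,-0.18,-0.006,0,0,0,1]]'; python3 -m creep '[[-0.15,-0.18,-0.006,0,0,0,1],[-0.15,-0.18,-0.006,0,0,0,1],[-0.15,-0.18,-0.006,0,0,0,1],[-0.15,-0.18,-0.006,0,0,0,1],[-0.15,-0.18,-0.006,0,0,0,1],[-0.15,-0.18,-0.006,0,0,0,1],[-0.15,-0.18,-0.006,0,0,0,1],[-0.15,-0.18,-0.006,0,0,0,1],[0,0,0,0,0,0,1],[0,0,0,0,0,0,1]]'
python3 - <<'E'
from h import *
from bench import *
o=get_obs()
goal(o,[.45,-.2,.25],.1815+np.pi/2)
goal(o,[.45,-.2,.25],.1815)
w=capture('wrist');cv2.imwrite('pics/w1.png',w['color'][:,:,::-1])
np.savez('w1.npz',**w)
m=(.5298,-.1988,.1818)
print(proj(w,place([[0,0,.034],[.07,0,.034],[-.085,.065,.012],[-.085,-.065,.012],[.105,-.065,.012],[.105,.065,.012]],m)).round(1))
E
```

```text
time: 1.9
tcp_pos: [0.3366, 0.1619, 0.2413]
ee_rot: [0.656, 3.071, 0.001]
ft_force: [1.0, -0.7, -1.2]
gripper_width: 1.002
finger_force: 0.0
time: 2.9
tcp_pos: [0.4373, -0.1981, 0.2502]
ee_rot: [-0.661, -3.07, -0.001]
ft_force: [0.2, 0.1, 0.5]
gripper_width: 1.001
finger_force: 0.0
t 2.9 tcp [ 0.4373 -0.1981  0.2502] turn [ 0.0006 -0.0006 -0.3855] shift now-axes [-0.0617  0.0173  0.0008] turned-axes [-0.0606 -0.0209  0.0008] | q6 -1.753
t 2.9 tcp [ 0.4373 -0.1981  0.2502] turn [ 0.     -0.0009  0.6145] shift now-axes [-0.0617  0.0173  0.0008] turned-axes [-0.0209  0.0606  0.0008] | q6 -1.753
[[316.6 254.2]
 [347.8 297.7]
 [321.6 161.1]
 [232.1 222. ]
 [317.4 332.6]
 [402.  283. ]]
```

View pics/w1.png

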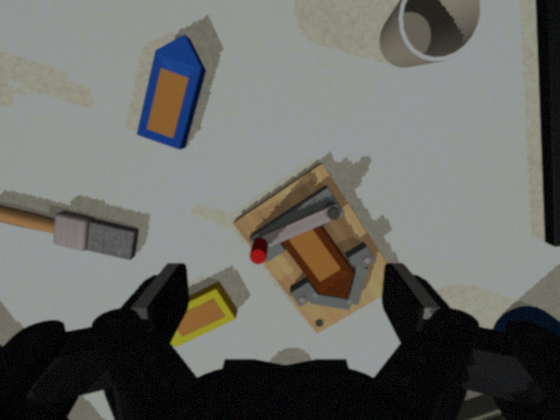

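The wrist view shows the mould with base corners at (322,162), (234,221) and (320,333). These are within 3 px of the prediction. The red peg is at (259,251), and the bar lies across the casting's square end.

Run:
```python
from h import *
from bench import *
w=dict(np.load('w1.npz'));t=capture('top')
def red(c):
    i=c['color'].astype(int);m=((i[...,0]>120)&(i[...,1]<60)&(i[...,2]<70)).astype(np.uint8)
    n,l,s,ce=cv2.connectedComponentsWithStats(m);return [(ce[k].round(1),s[k,4]) for k in range(1,n) if s[k,4]>15]
print(red(w),red(t))
mo=np.array([[-85,65,12],[-85,-65,12],[105,-65,12],[105,65,12]])/1e3
tm=[(60+(u-.5)/2,110+(v-.5)/2) for u,v in[(524,268),(648,242),(615,64),(490,82)]]
s=capture('side')
m,r=fit([(w,mo[:3],[(322,162),(234,221),(320,333)])],(.53,-.2,.18));print(m)
m,r=fit([(w,mo[:3],[(322,162),(234,221),(320,333)]),(t,mo,tm),(s,mo,[(296,182),(293,147),(221,149),(221,184)])],(.53,-.2,.18));print(m,r)
for b in(.1,.15,.2,.25):
    P=place([[-.037-.09*np.sin(b),.045-.09*np.cos(b),.0615]],m);print(b,P,proj(w,P),proj(t,P),proj(s,P))
print(red(s))
# outline from top by white segmentation inside board
i=t['color'].astype(int);g=i.min(2);m8=np.zeros(g.shape,np.uint8);m8[130:210,148:198]=(g[130:210,148:198]>110)
n,l,st,ce=cv2.connectedComponentsWithStats(m8);print(st[1:],ce[1:].round(1))
np.save('tm.npy',m)
k=1+np.argmax(st[1:,4]);v,u=np.nonzero(l==k);P=np.array([ray(t,(a,b),.018)[:2] for a,b in zip(u,v)])
poly=np.array([[-45,25],[-45,-25],[45,-25],[70,0],[45,25]],np.float32)/1e3
def f(p):
    c,sn=np.cos(p[2]),np.sin(p[2]);d=P-p[:2];q=np.c_[c*d[:,0]+sn*d[:,1],-sn*d[:,0]+c*d[:,1]]
    return np.array([cv2.pointPolygonTest(poly*1000,(float(a[0])*1e3,float(a[1])*1e3),True)+p[3]*1e3 for a in q])
r=least_squares(f,[.566,.152,-.16,0],x_scale=[.01,.01,.1,.01],diff_step=1e-3);print('outline',r.x,abs(r.fun).mean())
```

```text
[(array([257.5, 256.1]), np.int32(155))] [(array([350.6,  68.9]), np.int32(426))]
[ 0.53091144 -0.19698739  0.18962963]
[ 0.53042257 -0.19793558  0.1832419 ] [[ 0.4 -0.7]
 [-1.1  1.3]
 [-1.7 -0.3]
 [-0.7 -0.6]
 [ 1.   1.4]
 [-0.5 -0.9]
 [-0.4  0.5]
 [-0.8  0.5]
 [-1.  -0.3]
 [ 1.   0.6]
 [-1.1  1.7]]
0.1 [[ 0.49332532 -0.2501194   0.0615    ]] [[262.55768304 253.89550065]] [[377.52989997 212.35292012]] [[277.63300247 138.86899294]]
0.15 [[ 0.48883342 -0.25038131  0.0615    ]] [[260.57112526 250.49419524]] [[377.69554146 214.72920389]] [[279.36134873 138.94669635]]
0.2 [[ 0.48433404 -0.2504184   0.0615    ]] [[258.7567162  246.98680807]] [[377.74207419 217.11061571]] [[281.08150544 139.08370409]]
0.25 [[ 0.47983843 -0.25023056  0.0615    ]] [[257.12022955 243.3803934 ]] [[377.66916672 219.49121835]] [[282.78980146 139.27979342]]
[(array([279.9, 134.6]), np.int32(17)), (array([164.2, 151.1]), np.int32(128))]
[[178 130  20   4  50]
 [152 138  40  64 512]] [[190.  131. ]
 [172.3 171.4]]
outline [ 0.56954842  0.15225224 -0.17945884  0.00273214] 1.6614459454981678
```

Run:
```python
from h import *
from bench import *
o=get_obs()
goal(o,[.4888,-.2503,.12],.03)
print(Ro.from_rotvec(o['ee_rot']).as_matrix().round(2))
```

```text
t 3.05 tcp [ 0.4372 -0.1961  0.2504] turn [ 0.000e+00 -4.000e-04  7.132e-01] shift now-axes [-0.3464 -0.1422  0.6516] turned-axes [-0.2785  0.2498  0.6518] | q6 -1.753
[[-0.91  0.41 -0.  ]
 [ 0.41  0.91  0.  ]
 [ 0.    0.   -1.  ]]
```

```bash
python3 -m creep '[[0,0,0,0,0,0.089,0.06],[0,0,0,0,0,0.089,0.06],[0,0,0,0,0,0.089,0.06],[0,0,0,0,0,0.089,0.06],[0,0,0,0,0,0.089,0.06],[0,0,0,0,0,0.089,0.06],[0,0,0,0,0,0.089,0.06],[0,0,0,0,0,0.089,0.06],[0,0,0,0,0,0,0.06]]'; python3 -m creep '[[-0.07,0.062,0.13,0,0,0,0.06],[-0.07,0.062,0.13,0,0,0,0.06],[-0.07,0.062,0.13,0,0,0,0.06],[-0.07,0.062,0.13,0,0,0,0.06],[0,0,0.1,0,0,0,0.06],[0,0,0,0,0,0,0.06],[0,0,0,0,0,0,0.06]]'
python3 - <<'E'
from h import *
from bench import *
o=get_obs()
goal(o,[.4888,-.2503,.05],.03);print(o['gripper_width'])
w=capture('wrist');cv2.imwrite('pics/w2.png',w['color'][:,:,::-1])
print(proj(w,np.array([[.4888,-.2503,.0795],[.4888,-.2503,.0435]])))
E
```

```text
time: 3.95
tcp_pos: [0.4374, -0.1959, 0.2507]
ee_rot: [2.184, 2.258, 0.0]
ft_force: [0.1, -0.0, 0.2]
gripper_width: 0.53
finger_force: 0.0
time: 4.65
tcp_pos: [0.4887, -0.251, 0.1266]
ee_rot: [-2.184, -2.257, 0.0]
ft_force: [0.8, -0.3, 0.7]
gripper_width: 0.531
finger_force: 0.0
t 4.65 tcp [ 0.4887 -0.251   0.1266] turn [-0.0004 -0.0004  0.0021] shift now-axes [0.0031 0.001  0.3829] turned-axes [0.0033 0.0007 0.3829] | q6 -0.665
0.5314502864780751
[[285.39875502 234.72210994]
 [285.39903664 217.67554415]]
```

View pics/w2.png

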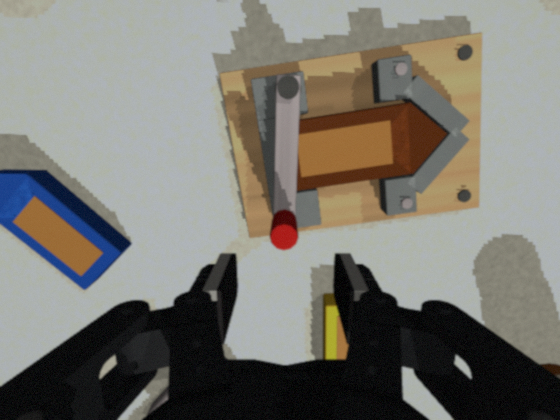

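Peg top at (284,236) matches the prediction (285,235). The mould corners at (220,73), (249,237), (480,33) and (480,207) are clear.

```bash
python3 -m creep '[[0,0,0.1,0,0,0,0.06],[0,0,0.1,0,0,0,0.06],[0,0,0.1,0,0,0,0.06],[0,0,0.08,0,0,0,0.06],[0,0,0,0,0,0,0.06]]'; python3 -m creep '[[0.005,-0.065,0,0,0,0.092,0.06],[0.005,-0.065,0,0,0,0.092,0.06],[0.005,-0.065,0,0,0,0.092,0.06],[0.005,-0.065,0,0,0,0.092,0.06],[0.005,-0.065,0,0,0,0.092,0.06],[0.005,-0.065,0,0,0,0.092,0.06],[0.005,-0.065,0,0,0,0.092,0.06],[0.005,-0.065,0,0,0,0.092,0.06],[0.005,-0.065,0,0,0,0.092,0.06],[0,0,0,0,0,0,0.06]]'
python3 - <<'E'
from h import *
from bench import *
m=np.load('tm.npy');o=get_obs();b=1.53
P=place([[-.037-.09*np.sin(b),.045-.09*np.cos(b),.05]],m)[0];print(P)
goal(o,P,m[2]-b)
goal(o,[*m[:2],.2],m[2]+np.pi/2)
E
```

```text
time: 5.2
tcp_pos: [0.488, -0.2509, 0.05]
ee_rot: [-2.184, -2.255, 0.0]
ft_force: [0.4, -0.0, -0.6]
gripper_width: 0.533
finger_force: 0.0
time: 6.2
tcp_pos: [0.4007, -0.1876, 0.0524]
ee_rot: [3.104, 0.474, 0.003]
ft_force: [0.4, 0.5, 0.3]
gripper_width: 0.533
finger_force: 0.0
[ 0.39809146 -0.18042622  0.05      ]
t 6.2 tcp [ 0.4007 -0.1876  0.0524] turn [ 0.0013 -0.0012  0.0502] shift now-axes [-0.0016 -0.038   0.0117] turned-axes [-0.0046 -0.0377  0.0118] | q6 0.634
t 6.2 tcp [ 0.4007 -0.1876  0.0524] turn [ 0.0013 -0.0012  0.0762] shift now-axes [ 0.6051  0.2446 -0.7366] turned-axes [ 0.6285  0.1692 -0.7382] | q6 0.634
```

```bash
python3 -m creep '[[0,0,-0.15,0,0,0,0.06],[0,0,-0.2,0,0,0,1],[0,0,-0.2,0,0,0,1],[0,0,-0.19,0,0,0,1],[0.157,0.042,0,0,0,0.076,1],[0.157,0.042,0,0,0,0,1],[0,0,0,0,0,0,1],[0,0,0,0,0,0,1]]'
python3 - <<'E'
from h import *
from bench import *
m=np.load('tm.npy');o=get_obs()
goal(o,[*m[:2],.2],m[2]+np.pi/2)
w=capture('wrist');cv2.imwrite('pics/w3.png',w['color'][:,:,::-1]);np.savez('w3.npz',**w)
mo=np.array([[-85,65,12],[-85,-65,12],[105,-65,12],[105,65,12]])/1e3
print(proj(w,place(mo,m)).round(1).tolist(),proj(w,place([[-45e-3,25e-3,.034],[-45e-3,-25e-3,.034],[.045,-.025,.034],[.07,0,.034],[.045,.025,.034]],m)).round(1).tolist())
E
```

```text
time: 7.0
tcp_pos: [0.4655, -0.1896, 0.1994]
ee_rot: [3.127, 0.29, 0.001]
ft_force: [-1.1, -0.2, 0.0]
gripper_width: 1.001
finger_force: 0.0
t 7.0 tcp [ 0.4655 -0.1896  0.1994] turn [ 0.0006 -0.0003  0.0009] shift now-axes [ 0.3116  0.1005 -0.0029] turned-axes [ 0.3117  0.1    -0.0031] | q6 0.827
[[241.8, 209.9], [366.1, 210.0], [380.8, 4.0], [234.5, 3.6]] [[279.7, 175.5], [332.4, 175.5], [336.6, 73.3], [308.6, 41.6], [279.4, 73.2]]
```

View pics/w3.png

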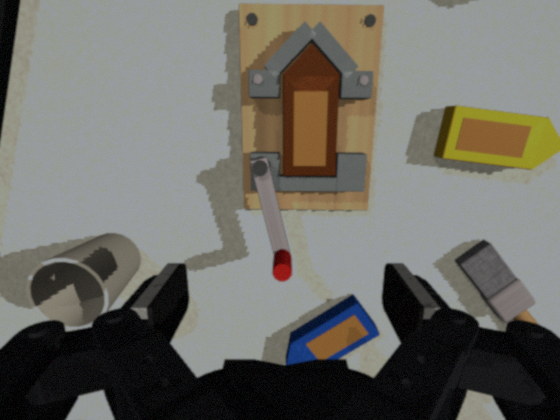

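The bar is swung clear (peg at (282,265)) and the casting is uncovered at about (311,120). The casting sits 3 px to the right of the prediction, so I'll refit.

Run:
```python
from h import *
from bench import *
w1=dict(np.load('w1.npz'));w=dict(np.load('w3.npz'));t=capture('top');s=capture('side')
mo=np.array([[-85,65,12],[-85,-65,12],[105,-65,12],[105,65,12]])/1e3
ca=np.array([[-45,25,34],[-45,-25,34],[70,0,34],[45,25,34]])/1e3
tm=[(60+(u-.5)/2,110+(v-.5)/2) for u,v in[(524,268),(648,242),(615,64),(490,82)]]
O3=[(w,mo,[(246,210),(369,210),(383,7),(238,4)])];OC=[(w,ca,[(283,175),(337,177),(312,41),(284,75)])]
O=[(w1,mo[:3],[(322,162),(234,221),(320,333)]),(t,mo,tm),(s,mo,[(296,182),(293,147),(221,149),(221,184)])]
print(fit(O3,(.53,-.2,.18))[0],'cast',fit(OC,(.53,-.2,.18))[0])
m,r=fit(O3+O,(.53,-.2,.18));print(m);np.save('m2.npy',m)
goal(get_obs(),[*m[:2],.06],m[2]+np.pi/2)
```

```text
[ 0.53043948 -0.20106648  0.1845688 ] cast [ 0.53067073 -0.20158009  0.18642955]
[ 0.5302227  -0.19961781  0.17967206]
t 7.15 tcp [ 0.4641 -0.1892  0.1985] turn [-0.0001  0.0004  0.0016] shift now-axes [0.3159 0.1111 0.6924] turned-axes [0.3158 0.1101 0.6926] | q6 0.829
```

```bash
python3 -m creep '[[0.079,0.028,0.172,0,0,0,1],[0.079,0.028,0.172,0,0,0,1],[0.079,0.028,0.172,0,0,0,1],[0.079,0.028,0.172,0,0,0,1],[0,0,0,0,0,0,1],[0,0,0,0,0,0,1]]'
python3 - <<'E'
from h import *
from bench import *
m=np.load('m2.npy')
goal(get_obs(),[*m[:2],.015],m[2]+np.pi/2)
w=capture('wrist');cv2.imwrite('pics/w4.png',w['color'][:,:,::-1])
E
```

```text
time: 7.75
tcp_pos: [0.5298, -0.1996, 0.0602]
ee_rot: [-3.127, -0.285, 0.004]
ft_force: [-0.2, 0.3, 0.9]
gripper_width: 1.0
finger_force: 0.0
t 7.75 tcp [ 0.5298 -0.1996  0.0602] turn [-0.0012  0.0016  0.0013] shift now-axes [0.0024 0.0009 0.2262] turned-axes [0.0018 0.0005 0.2262] | q6 0.876
```

View pics/w4.png

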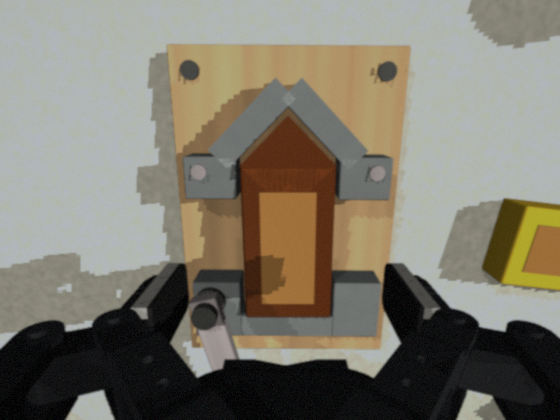

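The fingers straddle the casting symmetrically: finger midline at col 285, casting centre at col 287. The finger slots (rows 200–270) are free, so I'm descending and closing.

```bash
python3 -m creep '[[0.002,0.001,0.08,0,0,0,1],[0,0,0.08,0,0,0,1],[0,0,0.04,0,0,0,1],[0,0,0.025,0,0,0,1],[0,0,0,0,0,0,1]]'
python3 -m creep '[[0,0,0,0,0,0,-1],[0,0,0,0,0,0,-1],[0,0,0,0,0,0,-1],[0,0,0,0,0,0,-1],[0,0,0,0,0,0,-1],[0,0,0,0,0,0,-1]]'
```

```text
time: 8.3
tcp_pos: [0.5317, -0.2003, 0.0168]
ee_rot: [3.128, 0.284, 0.001]
ft_force: [0.2, 0.5, -0.1]
gripper_width: 0.998
finger_force: 0.0
time: 8.9
tcp_pos: [0.5326, -0.2006, 0.017]
ee_rot: [3.127, 0.285, 0.003]
ft_force: [-0.4, -0.8, 5.0]
gripper_width: 0.57
finger_force: 65.3
```

```bash
python3 -m creep '[[0,0,-0.03,0,0,0,-1],[0,0,-0.06,0,0,0,-1],[0,0,-0.1,0,0,0,-1],[0,0,-0.15,0,0,0,-1],[0,0,-0.2,0,0,0,-1],[0,0,-0.2,0,0,0,-1],[0,0,-0.1,0,0,0,-1],[0,0,0,0,0,0,-1]]'
python3 - <<'E'
from h import *
from bench import *
goal(get_obs(),[.5695,.1523,.17],-.179+np.pi/2)
E
```

```text
time: 9.7
tcp_pos: [0.5338, -0.2012, 0.1885]
ee_rot: [3.124, 0.284, 0.011]
ft_force: [-0.6, -0.6, -3.8]
gripper_width: 0.57
finger_force: 64.5
t 9.7 tcp [ 0.5338 -0.2012  0.1885] turn [ 0.0027 -0.0046  0.2296] shift now-axes [ 0.4944 -1.7069  0.0864] turned-axes [-0.139  -1.7713  0.0926] | q6 0.877
```

```bash
python3 -m creep '[[0,0,0,0,0,0.0765,-1],[0,0,0,0,0,0.0765,-1],[0,0,0,0.0025,-0.0045,0.0765,-1],[0,0,0,0,0,0,-1]]'; python3 -m creep '[[-0.044,-0.177,0,0,0,0,-1],[-0.044,-0.177,0,0,0,0,-1],[-0.044,-0.177,0,0,0,0,-1],[-0.044,-0.177,0,0,0,0,-1],[-0.044,-0.177,0,0,0,0,-1],[-0.044,-0.177,0,0,0,0,-1],[-0.044,-0.177,0,0,0,0,-1],[-0.044,-0.177,0,0,0,0,-1],[-0.044,-0.177,0,0,0,0,-1],[-0.044,-0.177,0,0,0,0,-1]]'; python3 -m creep '[[0,0,0,0,0,0,-1],[0,0,0,0,0,0,-1]]'
python3 - <<'E'
from h import *
from bench import *
o=get_obs();p=(.5695,.1523,-.179)
goal(o,[.5695,.1523,.17],-.179+np.pi/2)
w=capture('wrist');cv2.imwrite('pics/w5.png',w['color'][:,:,::-1]);np.savez('w5.npz',**w)
M=np.array([[-45,25,0],[-45,-25,0],[45,-25,0],[70,0,0],[45,25,0]])/1e3
print('outline pred',proj(w,place(M+[0,0,.018],p)).round(1).tolist())
R=Ro.from_rotvec(o['ee_rot']).as_matrix();a=np.arctan2(R[1,0],R[0,0]);print('yaw x',a)
z0=o['tcp_pos'][2]-.005
print('cast pred',proj(w,place(M+[0,0,z0+.022],[*o['tcp_pos'][:2],a])).round(1).tolist())
E
```

```text
time: 10.1
tcp_pos: [0.53, -0.1993, 0.1814]
ee_rot: [-3.123, 0.28, 0.018]
ft_force: [1.4, -0.3, -2.8]
gripper_width: 0.567
finger_force: 64.4
time: 11.1
tcp_pos: [0.5066, 0.1652, 0.1843]
ee_rot: [-3.126, 0.276, 0.015]
ft_force: [0.4, -0.1, -2.7]
gripper_width: 0.563
finger_force: 64.4
time: 11.3
tcp_pos: [0.5069, 0.1645, 0.1844]
ee_rot: [-3.127, 0.274, 0.015]
ft_force: [0.1, -0.8, -2.1]
gripper_width: 0.568
finger_force: 64.4
t 11.3 tcp [0.5069 0.1645 0.1844] turn [-0.0013  0.0061  0.0026] shift now-axes [0.3196 0.0055 0.0691] turned-axes [0.3189 0.0041 0.0721] | q6 1.893
outline pred [[259.9, 171.9], [312.7, 172.1], [315.6, 69.4], [287.0, 37.4], [258.1, 69.1]]
yaw x -0.17490952808724916
cast pred [[231.5, 374.0], [339.3, 374.0], [350.2, 183.1], [285.6, 115.8], [220.9, 183.1]]
```

View pics/w5.png

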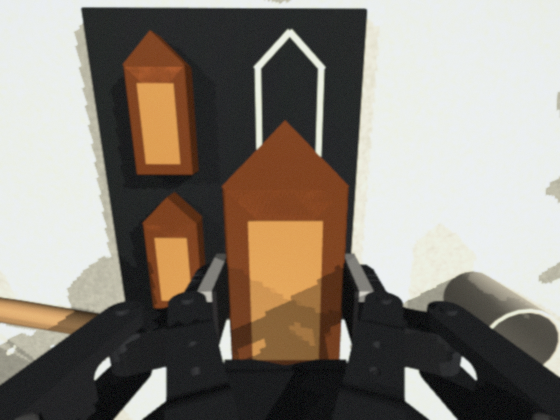

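Casting is held square, tip at (285,121). The outline's centre is at col 290 against a predicted 287, which puts it 2–2.5 mm further towards -y. The line is drawn about 2.7 mm outside the tab shape. I'll correct for that and descend.

Run:
```python
from h import *
from bench import *
goal(get_obs(),[.5711,.1497,.06],-.179+np.pi/2)
```

```text
t 11.35 tcp [0.5072 0.1636 0.1846] turn [-0.0013  0.0059  0.0013] shift now-axes [0.3324 0.0137 0.62  ] turned-axes [0.3267 0.0118 0.6231] | q6 1.893
```

```bash
python3 -m creep '[[0.109,0.004,0,-0.0013,0.006,0.001,-1],[0.109,0.004,0,0,0,0,-1],[0.109,0.004,0,0,0,0,-1],[0,0,0.15,0,0,0,-1],[0,0,0.15,0,0,0,-1],[0,0,0.15,0,0,0,-1],[0,0,0.1,0,0,0,-1],[0,0,0.07,0,0,0,-1],[0,0,0,0,0,0,-1],[0,0,0,0,0,0,-1]]'
python3 - <<'E'
from h import *
from bench import *
goal(get_obs(),[.5711,.1497,.023],-.179+np.pi/2)
w=capture('wrist');cv2.imwrite('pics/w6.png',w['color'][:,:,::-1]);np.savez('w6.npz',**w)
p=(.5691,.1501,-.179);k=2.7
M=np.array([[-45-k,25+k,18],[-45-k,-25-k,18],[45+k*.41,-25-k,18],[70+1.41*k,0,18],[45+k*.41,25+k,18]])/1e3
print('outline pred',proj(w,place(M,p)).round(1).tolist())
E
```

```text
time: 12.35
tcp_pos: [0.5729, 0.1494, 0.0621]
ee_rot: [-3.127, 0.284, -0.005]
ft_force: [-0.4, -0.5, -1.6]
gripper_width: 0.572
finger_force: 64.3
t 12.35 tcp [0.5729 0.1494 0.0621] turn [-0.001  -0.0018 -0.0015] shift now-axes [-0.0095  0.0004  0.1955] turned-axes [-9.000e-03  1.000e-04  1.955e-01] | q6 1.86
outline pred [[242.7, 312.2], [328.3, 312.1], [333.8, 167.3], [285.1, 116.8], [236.7, 167.5]]
```

View pics/w6.png

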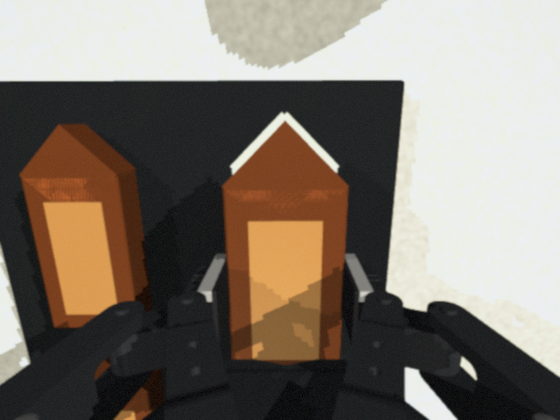

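The outline tip at (285,114) and its edges at cols 231 and 338 are symmetric about the held casting, so alignment is good. Lowering gently.

```bash
python3 -m creep '[[-0.009,0,0.05,-0.001,-0.0018,-0.0015,-1],[0,0,0.05,0,0,0,-1],[0,0,0.04,0,0,0,-1],[0,0,0.02,0,0,0,-1],[0,0,0.015,0,0,0,-1],[0,0,0.01,0,0,0,-1],[0,0,0,0,0,0,-1],[0,0,0,0,0,0,-1]]'
```

```text
time: 13.2
tcp_pos: [0.5708, 0.1504, 0.025]
ee_rot: [-3.129, 0.28, 0.0]
ft_force: [0.2, 0.8, -2.2]
gripper_width: 0.567
finger_force: 64.4
```

Not in contact yet, so I'm stepping down in about 1 mm steps.

```bash
python3 -m creep '[[0,0,0.005,0,0,0,-1],[0,0,0,0,0,0,-1],[0,0,0,0,0,0,-1]]'; python3 -m creep '[[0,0,0.005,0,0,0,-1],[0,0,0,0,0,0,-1],[0,0,0,0,0,0,-1]]'
```

```text
time: 13.5
tcp_pos: [0.5706, 0.1503, 0.0238]
ee_rot: [3.129, -0.28, -0.001]
ft_force: [0.3, 0.5, -3.6]
gripper_width: 0.57
finger_force: 64.4
time: 13.8
tcp_pos: [0.5708, 0.1504, 0.023]
ee_rot: [-3.129, 0.28, 0.0]
ft_force: [0.1, 0.4, -0.3]
gripper_width: 0.57
finger_force: 64.6
```

```bash
python3 -m creep '[[0,0,0.004,0,0,0,-1],[0,0,0,0,0,0,-1],[0,0,0,0,0,0,-1]]'; python3 -c "
from bench import *
for i in range(4): capture('top'); print(get_obs()['ft_force'].round(1))"
```

```text
time: 14.1
tcp_pos: [0.5708, 0.1504, 0.023]
ee_rot: [3.129, -0.279, -0.001]
ft_force: [-3.6, -0.4, 5.3]
gripper_width: 0.567
finger_force: 65.4
[-2.7 -1.   4.8]
[-3.7  0.   5.3]
[-3.1  0.4  5.6]
[-3.  -0.6  4.9]
```

Contact with the board (about 5 N upwards). Opening, then retreating straight up.

```bash
python3 -m creep '[[0,0,0,0,0,0,0.6],[0,0,0,0,0,0,0.6],[0,0,0,0,0,0,0.6],[0,0,0,0,0,0,0.6],[0,0,-0.02,0,0,0,0.6],[0,0,-0.06,0,0,0,0.6],[0,0,-0.15,0,0,0,0.6],[0,0,-0.2,0,0,0,0.6],[0,0,-0.2,0,0,0,0.6]]'; python3 -m creep '[[-0.2,0,-0.1,0,0,0,1],[-0.15,0,0,0,0,0,1],[0,0,0,0,0,0,1],[0,0,0,0,0,0,1]]'
python3 - <<'E'
from bench import *
import cv2
w=capture('wrist');cv2.imwrite('pics/w7.png',w['color'][:,:,::-1])
E
```

```text
time: 15.2
tcp_pos: [0.5703, 0.1503, 0.1498]
ee_rot: [3.129, -0.28, -0.001]
ft_force: [0.7, -0.0, 0.4]
gripper_width: 0.797
finger_force: 0.0
time: 15.6
tcp_pos: [0.5019, 0.1629, 0.169]
ee_rot: [-3.129, 0.279, -0.002]
ft_force: [-0.6, -0.5, 0.4]
gripper_width: 1.001
finger_force: 0.0
```

View pics/w7.png

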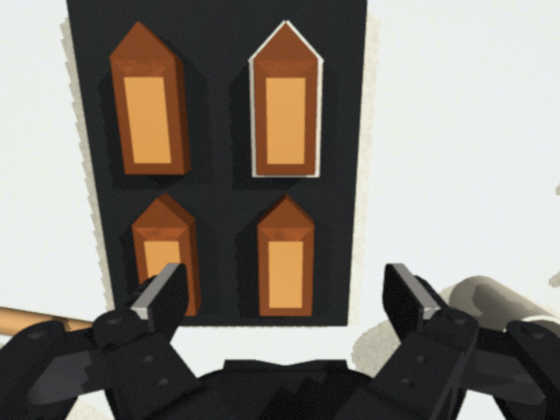

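The casting lies flat inside the outline (cols 250–322, rows 20–177) with an even white rim, and the other tabs are in place.

```bash
python3 -c "
from bench import *
print(hand_in())"
```

```text
the job is handed in; nothing more can be done
None
```

The bar is swung off and the casting lies face up inside the white outline, square to it and pointing the same way. The three finished tabs look undisturbed in the last picture, and I handed the job in at about 16 s; no verdict came back.

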